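Stand the desk microphone on its charger by way of the sloping rest

ROBOT

A 6-joint arm with a two-finger parallel gripper is mounted at the origin on the work surface. World frame = base frame: x ahead of the robot, y to its left, z up, the work surface at z = 0. Lengths are in m, angles in degrees, forces in N, time in s.
With the tool pointing down it reaches from about 0.3 to 1 m from the base axis. Payload 5.1 kg.
Tool frame: the origin (TCP) lies midway between the tips of the shut fingers; the grasp point (between the pads) lies 19 mm behind it; z points along the fingers, y is the direction in which the jaws open and shut (so a half turn about z gives the same grasp; the last joint's range is limited). The gripper opens to 95 mm and grips with 3 to 60 N. Pads are 20 mm wide; open, the fingers measure 119 mm over their backs; the gripper's body (75 mm by 180 mm) begins 59 mm behind the grasp point.
Start: joints at [-79.103, 7.093, 94.555, -0, 78.352, -4.733], TCP at [0.175, -0.626, 0.215] pointing down, gripper open.
Joint ranges: [-149.61, 149.61], [-58.7, 133.49], [1.44, 155.28], [-77.14, 257.14], [18.33, 153.61], [-166.67, 166.67]. Speed limits (degrees/s): [147.25, 147.25, 180, 180, 180, 180].

INTERFACE

Orientations are given as [roll, pitch, yaw] about the fixed x, y, z axes, in that order (R = Rz(yaw) Ry(pitch) Rx(roll)).
In Python, from cell import get_state, camera, sign_off, spot_in, pinpoint gives the robot as it stands.
- The arm moves only by the shell command python3 -m handwheel 'ROWS' [FORCE]. ROWS is JSON, a list of rows, each a list of 3 entries, a list of its own where there are three numbers: the shift along the tool's x, y, z in m, then the turn about the tool's z in rad, then the finger opening in m, from 0 to 0.0951. In form: [[[dx, dy, dz], roll, jaw], ...]. A call has 1 to 8 rows; each row shifts and turns the commanded pose from where the row before left it, along the tool's axes as they then stand; what a row does not reach is not made up. A row lasts 1/12 s, in which the tool goes at most 41.7 mm and 7.16 degrees, less where a joint would pass 70% of its speed; a pose out of reach is approached as far as the arm can. A call is refused whole if a number of a shift passes 0.0417 or a number of a turn 0.125, either way. A call with a gripper value outside its range is refused whole. The fingers move at their own pace and stop on an object; FORCE is the grip in N (left out, the last holds). Time passes only in rows, so rows that do not move let the fingers close. It gives the time, the measured TCP pose, the force and the opening at its end, in the units of the state.
- get_state(): the state, without advancing time (a new reading comes with each control period).
- camera(name): name is "scene" or "top" or "wrist"; returns a dict with "color" (480x640x3 uint8, red, green, blue), "fx", "fy", "cx", "cy" (pixels), "k1" (the pictures are not rectified: a ray, as slopes to the right and down, at radius r is drawn at 1 + k1 r^2 times it, then the intrinsics apply), "xyz" and "attitude" of the camera in the world; the wrist camera has in their place "T_tool_cam" (4x4, takes a point from camera to tool coordinates, whose origin is the TCP and whose axes are the flange's). Camera axes: x right, y down, z forward; pixel columns grow to the right and rows downward; lengths in m; the calibration is good to about 2 mm. A picture is of the moment at which its call begins: read the wrist's pose just before it. There is no depth.
- sign_off(): hands the job in, once; it reports no verdict.
Trained networks look in the newest picture that a camera, given by its name, has taken for a name from the list of things; names that differ only in an ending like _2 or _b are one class to them, and where a whole thing is asked for, a point or a joint stands for the part that bears it (a point fixed in the world has none). Each returns a list of dicts, best first, with "score" (0 to 1); they miss things now and then, are a little off and sometimes report something else, mostly with a low value. They report only what shows in the picture. A call takes as long as a camera call. They do not tell look-alikes from the thing itself.
- spot_in(camera, label): "centre" ([x, y, z] in m, in world coordinates, good to about 4 mm: the middle of the surface that is visible of it).
- pinpoint(camera, label): "centre" ([x, y, z] in m, in world coordinates, good to about 4 mm: a listed point, or the origin of a listed thing).
The state is a dict: "time_s": time; "joints": joint angles; "qd": joint speeds; "joint_torque": joint torques, N m; "eef_pos": TCP position; "eef_rot": TCP orientation; "wrist_force": force on the tool from outside, world axes, zero at the start; "torque": the same for the moment, N m; "grip_width": opening from 0.0 (shut) to 1.0 (fully open).
Only numpy, scipy, OpenCV 4.12 (cv2) and the standard library are available. Lean on these libraries where they do the work, as an engineer would, in place of code of your own. Each camera call takes 0.05 s, during which the arm holds its last target. There are 200 camera calls.

TASK

The cordless stick microphone has been left lying on the desk. Lay it in the V notch of the sloping wooden rest, foot down against the toe board, and let go; then take it again by its head, turn it upright and stand it gently on its foot in the middle of the round charging pad, without knocking any of the other things on the desk.

Things in the scene. Friction and masses are not known exactly. Their poses are not given: they have to be found in the camera images.
- microphone: Loose stick microphone, 200 mm long, about 0.2 kg. Its z runs from foot to head. Square steel foot 56 x 56 x 18 mm (sides square to x and y), then an aluminium stem 18 mm thick to 145 mm, then a dark head. Origin on the axis, 70 mm above the foot's underside, near the balance point. Starts lying on a side of its foot and on its head: z about level, -x up, axis 24 mm above the desk at the origin
- mic_foot (a point): centre of the microphone's foot underside (axes as microphone)
- mic_head (a point): on the microphone's axis, 172 mm above the foot's underside, in the middle of its head: a cylinder 32 mm in diameter, from 145 to 200 mm above the foot's underside, bevelled at the top (axes as microphone)
- rest: Fixed wooden rest; origin on the desk, z up. Base plate 84 mm wide (y), x = -116 to +50 mm. A board 84 mm wide, 125 mm long, slopes up at 45 degrees towards +x; at its low end a toe board stands square to it, 46 mm high, so the foot's corner sits in the right angle. Side lips 10 mm high stand 76 mm apart beside the foot, along the board's lowest 40 mm
- rest_seat (a point): where the centre of the foot's underside comes when the microphone is seated: 96 mm towards the rest's -x, 32 mm above the desk (axes as rest). A seated microphone points along (+0.707, 0, +0.707) of the rest's axes, its axis 28 mm above the board, one foot side flat on the board; its head stands free beyond the board's top
- rest_notch (a point): on the seated stem's axis in the middle of the V notch, 113 mm from the foot's underside: the notch is open square to the board, 90 degrees, about 38 mm wide at the mouth, 12 mm thick along the stem, and reaches up to the stem's axis. Between foot and notch the stem is 19 mm clear of the board (axes as rest)
- pad: Fixed round charging pad, grey with a black disc, 100 mm in diameter, 8 mm thick; origin at the centre of its underside
- pad_top (a point): centre of the pad's top face, 8 mm above the desk
- screwdriver: a bystander: screwdriver lying on the desk, 160 mm long; origin under its middle
- adapter: a bystander: small upright brass and steel coaxial adapter, 22 mm across, 32 mm tall; origin at its underside
- keyer: a bystander: low black box with two steel knobs, 70 x 85 mm, 34 mm tall; origin at the centre of its underside
- battery: a bystander: flat black radio battery pack, 60 x 36 x 20 mm; origin at the centre of its underside
- logbook: a bystander: brown notebook, 130 x 180 x 14 mm; origin at the centre of its underside
- mug: a bystander: white mug, 80 mm across, 92 mm tall; origin at the centre of its underside
- handheld: a bystander: black hand-held radio standing on end, 58 x 36 mm, about 200 mm tall with its stub antenna; origin at the centre of its underside
Mind the look-alikes: they are no part of the job. There is more than one size of the microphone; the job needs the smaller.

How it is judged:
By the outcome, as a careful person would: the job done as asked, in the order asked, and still so for the second after the job is handed in, with the robot touching nothing.
It also fails if it takes over 61 s, if anything falls off the work surface, if the arm or the gripper's body presses on something with over 40 N, if the wrist force passes 120 N, or if a joint passes its speed limit or range.

## Working session

There is one attempt and no reset: what is moved stays moved. The work goes in short steps, Python scripts to look and compute and a shell command to move; the robot and the scene stay as the last step left them, time stands still between calls to the robot, and variables do not carry over. Pictures are saved under pics/ and viewed, about 8 in all and at most 12, crops included, and the job is handed in when it is done.

```bash
mkdir -p pics; ls
cat > h.py <<'E'
import numpy as np, cv2
from cell import *
from scipy.spatial.transform import Rotation as R
def show(n,f,crop=None,s=1):
    c=camera(n); im=c['color'][:,:,::-1]
    if crop: im=im[crop[1]:crop[3],crop[0]:crop[2]]
    cv2.imwrite('pics/'+f,cv2.resize(im,None,fx=s,fy=s,interpolation=cv2.INTER_CUBIC)); return c
E
python3 - <<'E'
from h import *
s=get_state(); print({k:np.round(v,3) for k,v in s.items()})
for n in('top','scene'):
    c=show(n,n+'0.png'); print(n,c['fx'],c['fy'],c['cx'],c['cy'],c['k1'],c['xyz'],c['attitude'])
    for l in('microphone','mic_foot','mic_head','rest','rest_seat','rest_notch','pad','pad_top','screwdriver','adapter','keyer','battery','logbook','mug','handheld'):
        print(l,[(np.round(d['centre'],3).tolist(),round(d['score'],2)) for d in pinpoint(n,l)])
E
```

```text
pics
{'time_s': np.float64(0.0), 'joints': array([-7.9104e+01,  7.1320e+00,  9.4633e+01,  2.0000e-03,  7.8351e+01,
       -4.7330e+00]), 'qd': array([-0.027, -0.004, -0.048, -0.006, -0.058,  0.024]), 'joint_torque': array([ -0.   , -41.76 , -35.994,   0.077,   0.049,  -0.   ]), 'eef_pos': array([ 0.175, -0.625,  0.213]), 'eef_rot': array([-1.79884e+02, -1.20000e-02,  1.56290e+01]), 'wrist_force': array([ 1.183, -0.523,  0.572]), 'torque': array([-0.001,  0.013,  0.016]), 'grip_width': np.float64(0.999)}
top 436.7656929883219 436.7656929883219 323.8234383521471 234.8007223445609 -0.0016866623252157855 [0.27543499 0.02659926 1.44456657] [-171.44190178   -0.20441159  -88.40326487]
microphone [([0.254, 0.31, 0.031], 0.92), ([0.517, 0.035, 0.025], 0.63)]
mic_foot [([0.205, 0.388, 0.038], 0.97)]
mic_head [([0.617, 0.055, 0.013], 0.78), ([0.338, 0.195, 0.026], 0.68), ([0.525, 0.559, -0.0], 0.68)]
rest [([0.558, -0.252, -0.002], 0.98), ([0.461, -0.259, 0.029], 0.64)]
rest_seat [([0.458, -0.26, 0.03], 0.77)]
rest_notch [([0.54, -0.254, 0.117], 0.71)]
pad [([0.576, 0.298, -0.004], 0.78), ([0.5
[... 778 characters left out ...]
], 0.28)]
mic_foot [([0.201, 0.386, 0.038], 0.83), ([0.452, 0.013, 0.03], 0.66)]
mic_head [([0.336, 0.194, 0.021], 0.87), ([0.616, 0.052, 0.017], 0.65)]
rest [([0.556, -0.251, -0.001], 0.7)]
rest_seat [([0.467, -0.258, 0.036], 0.71), ([0.574, 0.3, 0.008], 0.43)]
rest_notch [([0.543, -0.254, 0.109], 0.88)]
pad []
pad_top [([0.572, 0.301, 0.01], 0.61)]
screwdriver [([0.722, 0.143, -0.002], 0.58), ([0.449, -0.498, -0.002], 0.23)]
adapter [([0.404, 0.124, 0.002], 0.45), ([0.464, -0.263, 0.035], 0.25)]
keyer [([0.726, -0.146, -0.003], 0.96)]
battery []
logbook [([0.522, 0.558, 0.002], 0.72)]
mug [([0.591, -0.5, 0.0], 0.81), ([0.41, -0.142, 0.005], 0.56), ([0.402, 0.126, 0.002], 0.48)]
handheld []
```

View pics/top0.png

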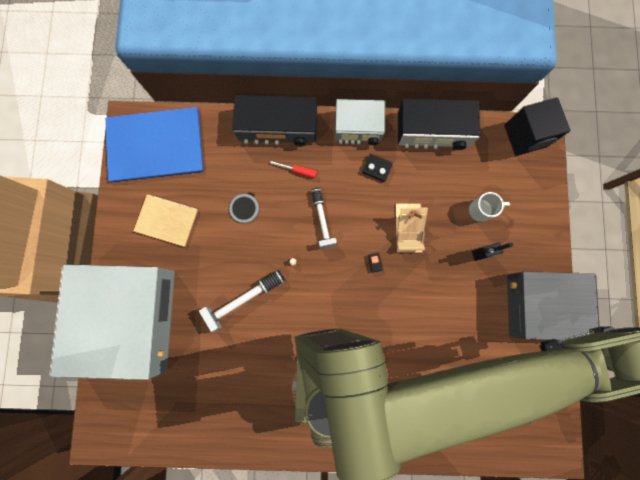

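View pics/scene0.png

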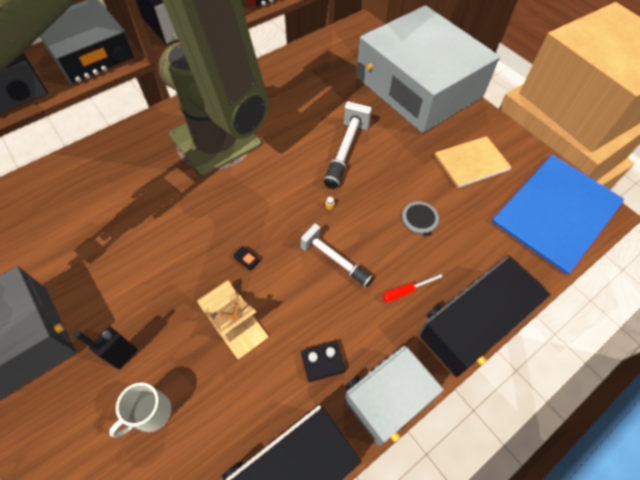

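Two microphones: A at top px (210,318)–(272,282), foot–head ≈ 0.235 m by the network (too large); B at (327,243)–(317,190), ≈ 0.17 m, which fits the 172 mm given. The rest is at (410,228), its low end nearer the robot; the pad is at (244,208). Next is an enlarged crop of B and the rest to confirm.

```bash
cat > t.py <<'E'
from h import *
def crop(f,x,y,w,h,s): return cv2.resize(cv2.imread(f)[y:y+h,x:x+w],None,fx=s,fy=s,interpolation=cv2.INTER_CUBIC)
a=crop('pics/top0.png',290,180,80,75,5); b=crop('pics/top0.png',375,180,80,75,5)
c=crop('pics/scene0.png',290,215,100,75,4); d=crop('pics/scene0.png',185,265,100,75,4)
cv2.imwrite('pics/crop1.png',cv2.resize(np.vstack([np.hstack([a,b])[:300],np.hstack([c,d])]),(800,600)) if 0 else np.vstack([cv2.resize(np.hstack([a,b]),(800,375))[:,:],np.hstack([c,d])])[:600+75])
E
python3 - <<'E'
exec(open('t.py').read())
t=np.vstack([np.hstack([crop('pics/top0.png',290,180,80,60,5),crop('pics/top0.png',375,198,80,60,5)]),np.hstack([crop('pics/scene0.png',295,218,80,60,5)[:300],crop('pics/scene0.png',190,290,80,60,5)[:300]])])
cv2.imwrite('pics/crop1.png',t); print(t.shape)
E
```

```text
(600, 800, 3)
```

View pics/crop1.png

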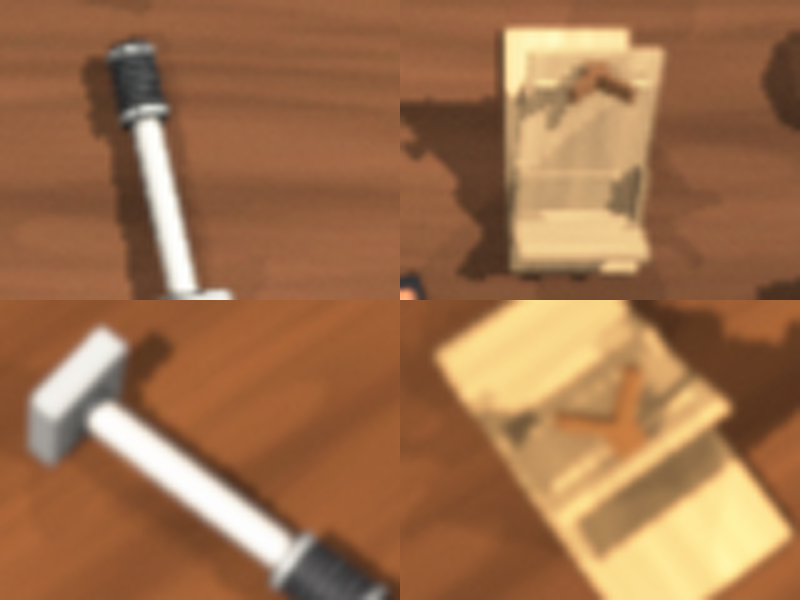

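The crop confirms B: short stick with black head at top px (317,197), foot at (330,242). In the rest, the slope rises to +x, the toe board is at the image-bottom end, and the V notch is at the upper end. Now precise directions from the pixels.

```bash
cat >> h.py <<'E'
def ray(c,u,v,z):
    d=np.array([(u-c['cx'])/c['fx'],(v-c['cy'])/c['fy']]); r=d.copy()
    for _ in range(5): r=d/(1+c['k1']*(r@r))
    w=R.from_euler('xyz',c['attitude'],degrees=True).as_matrix()@np.array([*r,1]); p=np.array(c['xyz'])
    return p+w*(z-p[2])/w[2]
E
python3 - <<'E'
from h import *
c=camera('top')
for n,u,v,z in(('tip',316.4,189.6,.016),('headbase',319,202.6,.02),('stem',326.6,238.4,.026),('restL1',396,204,.0),('restL2',397.4,252.4,.0)): print(n,ray(c,u,v,z).round(4))
E
python3 -m handwheel '[[[0,0,0],0,0.0951]]' 6
```

```text
tip [0.6433 0.0567 0.016 ]
headbase [0.598  0.0466 0.02  ]
stem [0.4773 0.0181 0.026 ]
restL1 [ 0.6051 -0.2136  0.    ]
restL2 [ 0.4407 -0.2188  0.    ]
time_s: 1.73
eef_pos: [0.1751, -0.6259, 0.2146]
eef_rot: [-180.0, -0.0, 15.6]
wrist_force: [-0.9, -0.4, -0.6]
grip_width: 1.003
```

```bash
python3 -m handwheel '[[[0.0258,-0.0169,-0.006],0,0.095],[[0.0258,-0.0169,-0.006],0,0.095],[[0.0258,-0.0169,-0.006],0,0.095],[[0.0258,-0.0169,-0.006],0,0.095],[[0.0258,-0.0169,-0.006],0,0.095],[[0.0258,-0.0169,-0.006],0,0.095],[[0.0258,-0.0169,-0.006],0,0.095],[[0.0258,-0.0169,-0.006],0,0.095]]' >/dev/null
python3 -m handwheel '[[[0.0258,-0.0169,-0.006],0,0.095],[[0.0258,-0.0169,-0.006],0,0.095],[[0.0258,-0.0169,-0.006],0,0.095],[[0.0258,-0.0169,-0.006],0,0.095],[[0.0258,-0.0169,-0.006],0,0.095],[[0.0258,-0.0169,-0.006],0,0.095],[[0.0258,-0.0169,-0.006],0,0.095],[[0,0,0],0,0.095]]'
python3 -m handwheel '[[[0,0,0],0,0.095],[[0,0,0],0,0.095]]'
python3 - <<'E'
from h import *
s=get_state(); c=show('wrist','w1.png'); print(s['eef_pos'],s['eef_rot'],np.round(c['T_tool_cam'],4).tolist(),[c[k] for k in('fx','cx','cy','k1')])
for l in('rest','rest_seat','rest_notch'): print(l,[(np.round(d['centre'],4).tolist(),round(d['score'],2)) for d in pinpoint('wrist',l)])
E
```

```text
time_s: 3.07
eef_pos: [0.4824, -0.2744, 0.3064]
eef_rot: [180.0, -0.2, 15.9]
wrist_force: [0.5, -0.4, 0.4]
grip_width: 0.996
time_s: 3.23
eef_pos: [0.4792, -0.2778, 0.3044]
eef_rot: [180.0, 0.0, 15.6]
wrist_force: [0.5, 0.3, -0.8]
grip_width: 0.997
[ 0.47917345 -0.27778864  0.30444195] [1.79993636e+02 3.60109124e-02 1.56417838e+01] [[-0.0002, -0.9686, -0.2488, 0.0704], [1.0, -0.0, -0.0007, 0.0001], [0.0007, -0.2488, 0.9686, -0.1697], [0.0, 0.0, 0.0, 1.0]] [360.9262972217849, 320.62984720871987, 236.61710623490168, -0.004395268008910074]
rest [([0.558, -0.2576, 0.0023], 0.57)]
rest_seat [([0.4618, -0.2558, 0.0298], 0.56)]
rest_notch [([0.5371, -0.2551, 0.1118], 0.68)]
```

View pics/w1.png

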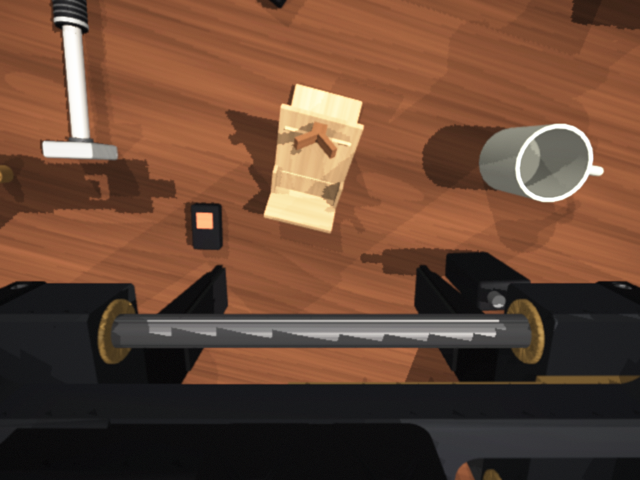

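```bash
cat >> h.py <<'E'
def wcam(c,s):
    T=np.array(c['T_tool_cam']); Rt=R.from_euler('xyz',s['eef_rot'],degrees=True)
    c=dict(c); c['xyz']=np.array(s['eef_pos'])+Rt.apply(T[:3,3]); c['attitude']=(Rt*R.from_matrix(T[:3,:3])).as_euler('xyz',degrees=True); return c
E
python3 - <<'E'
from h import *
s=get_state(); c=wcam(camera('wrist'),s)
for n,a,b,z in(('toe outer',(265,214),(331,231),.039),('toe inner',(270,192),(337,208),.0447),('base far',(297,84),(362,101),.006),('board top',(279,105),(363,125),.11),('mic foot under',(42,157),(117,159),.052),('mic stem',(79,140),(70,27),.03)):
    p,q=ray(c,*a,z),ray(c,*b,z); d=q-p; print(n,p.round(4),q.round(4),'len',np.linalg.norm(d).round(4),'mid',((p+q)/2).round(4),'hd',np.degrees(np.arctan2(d[1],d[0])).round(2))
E
```

```text
toe outer [ 0.448  -0.2159  0.039 ] [ 0.449  -0.2996  0.039 ] len 0.0838 mid [ 0.4485 -0.2577  0.039 ] hd -89.28
toe inner [ 0.4768 -0.216   0.0447] [ 0.4796 -0.2982  0.0447] len 0.0822 mid [ 0.4782 -0.2571  0.0447] hd -88.03
base far [ 0.6062 -0.213   0.006 ] [ 0.6087 -0.2943  0.006 ] len 0.0814 mid [ 0.6075 -0.2536  0.006 ] hd -88.25
board top [ 0.5704 -0.2115  0.11  ] [ 0.5743 -0.294   0.11  ] len 0.0825 mid [ 0.5723 -0.2528  0.11  ] hd -87.25
mic foot under [0.4471 0.0446 0.052 ] [ 0.4679 -0.0389  0.052 ] len 0.086 mid [0.4575 0.0029 0.052 ] hd -76.05
mic stem [0.4738 0.0194 0.03  ] [0.5932 0.0422 0.03  ] len 0.1216 mid [0.5335 0.0308 0.03  ] hd 10.82
```

```bash
python3 -m handwheel '[[[0.0158,-0.02,0.0174],0.037,0.07],[[0.0158,-0.02,0.0174],0,0.07],[[0.0158,-0.02,0.0174],0,0.07],[[0.0158,-0.02,0.0174],0,0.07],[[0.0158,-0.02,0.0174],0,0.07],[[0.0158,-0.02,0.0174],0,0.07],[[0.0158,-0.02,0.0174],0,0.07],[[0.0158,-0.02,0.0174],0,0.07]]' >/dev/null
python3 -m handwheel '[[[0.0158,-0.02,0.0174],0,0.07],[[0.0158,-0.02,0.0174],0,0.07],[[0.0158,-0.02,0.0174],0,0.07],[[0.0158,-0.02,0.0174],0,0.07],[[0.0158,-0.02,0.0174],0,0.07],[[0.0158,-0.02,0.0174],0,0.07],[[0,0,0],0,0.07],[[0,0,0],0,0.07]]'
python3 - <<'E'
from h import *
s=get_state(); c=show('wrist','w2.png'); print(s['eef_pos'],s['eef_rot'])
for l in('mic_head','mic_foot','microphone'): print(l,[(np.round(d['centre'],4).tolist(),round(d['score'],2)) for d in pinpoint('wrist',l)])
E
```

```text
time_s: 4.82
eef_pos: [0.6274, 0.0469, 0.0594]
eef_rot: [-180.0, 0.2, 13.6]
wrist_force: [0.2, 0.1, 0.3]
grip_width: 0.736
[0.62737192 0.04694407 0.05938586] [-179.97358888    0.18638362   13.57897665]
mic_head [([0.6123, 0.055, 0.0185], 0.58)]
mic_foot [([0.6139, 0.0558, 0.0147], 0.74)]
microphone []
```

View pics/w2.png

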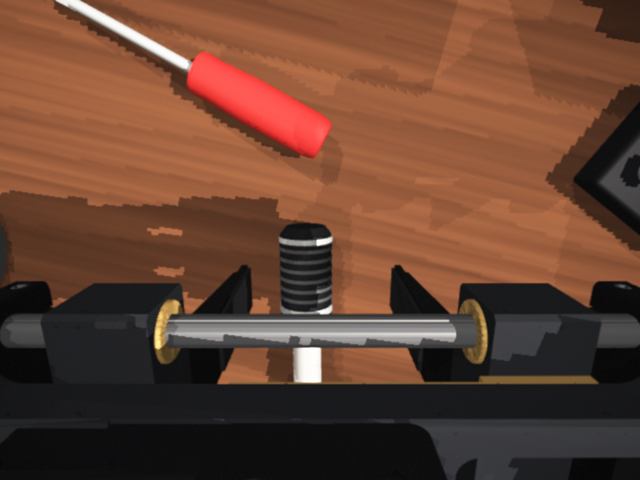

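Run:
```python
from h import *
s=get_state(); c=wcam(camera('wrist'),s)
t=ray(c,306,226,.018); b=ray(c,307,312,.03); print(t,b)
Rt=R.from_euler('xyz',s['eef_rot'],degrees=True)
for p in (t,b): print(Rt.inv().apply(p-s['eef_pos']))
```

```text
[0.64835744 0.05933494 0.018     ] [0.59876045 0.0469263  0.03      ]
[ 0.02206992 -0.00901256  0.044469  ]
[-0.02902952 -0.00844599  0.03237096]
```

```bash
python3 -m handwheel '[[[-0.006,-0.0088,0.01],0,0.07],[[0,0,0.015],0,0.07],[[0,0,0.015],0,0.07],[[0,0,0.010],0,0.07],[[0,0,0.0035],0,0.07],[[0,0,0],0,0.07]]'
python3 -m handwheel '[[[0,0,0],0,0.02],[[0,0,0],0,0.02],[[0,0,0],0,0.02],[[0,0,0],0,0.02],[[0,0,0],0,0.02],[[0,0,0],0,0.02]]' 8
```

```text
time_s: 5.57
eef_pos: [0.6191, 0.0538, 0.0062]
eef_rot: [-180.0, 0.1, 13.5]
wrist_force: [-0.2, 0.4, -0.7]
grip_width: 0.736
time_s: 6.07
eef_pos: [0.6207, 0.0539, 0.0079]
eef_rot: [180.0, -0.0, 13.5]
wrist_force: [-0.2, 0.2, 0.2]
grip_width: 0.369
```

```bash
python3 -m handwheel '[[[0,0,0],0,0.02],[[0,0,0],0,0.02]]'
python3 -m handwheel '[[[-0.005,0,-0.022],0,0.02],[[-0.005,0,-0.022],0,0.02],[[-0.0105,0,-0.02],0,0.02],[[-0.0105,0,-0.02],0,0.02],[[-0.015,0,-0.017],0,0.02],[[-0.015,0,-0.017],0,0.02],[[-0.019,0,-0.012],0,0.02],[[-0.019,0,-0.012],0,0.02]]'
python3 -m handwheel '[[[0,0,-0.02],0,0.02],[[0,0,-0.02],0,0.02],[[0,0,-0.02],0,0.02],[[0,0,-0.02],0,0.02],[[0,0,0],0,0.02],[[0,0,0],0,0.02]]'
python3 - <<'E'
from h import *
show('scene','s1.png',(220,80,480,310),2.5); print(get_state()['eef_pos'])
for l in('mic_head','mic_foot'): print(l,[(np.round(d['centre'],4).tolist(),round(d['score'],2)) for d in pinpoint('scene',l)])
E
```

```text
time_s: 6.23
eef_pos: [0.6206, 0.0539, 0.0078]
eef_rot: [180.0, -0.0, 13.5]
wrist_force: [-0.3, 0.9, -0.2]
grip_width: 0.334
time_s: 6.9
eef_pos: [0.5238, 0.0307, 0.1506]
eef_rot: [180.0, -0.1, 13.5]
wrist_force: [-0.1, 0.1, -0.4]
grip_width: 0.337
time_s: 7.4
eef_pos: [0.5246, 0.0307, 0.2302]
eef_rot: [180.0, -0.1, 13.5]
wrist_force: [-0.0, -0.9, -2.4]
grip_width: 0.335
[0.52359656 0.03077235 0.22842957]
mic_head [([0.5256, 0.0291, 0.2358], 0.97), ([0.5917, -0.4981, -0.003], 0.75)]
mic_foot [([0.5037, 0.0257, 0.0676], 0.63), ([0.2005, 0.3899, 0.0379], 0.51)]
```

View pics/s1.png

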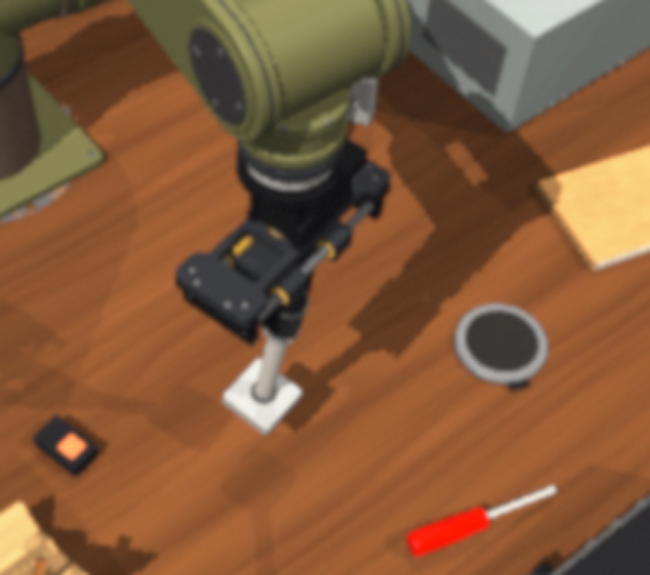

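The microphone hangs from the head, leaning about 7° to +x (foot at [.504,.026,.068], head at [.526,.029,.236]), which is the sense the rest needs. Next I turn it to the rest's heading (2°) and carry it over.

```bash
python3 -m handwheel '[[[0,0,-0.0105],0.067,0.02],[[0,0,-0.0105],0.067,0.02],[[0,0,-0.0105],0.067,0.02],[[0,0,0],0,0.02]]'
python3 -m handwheel '[[[-0.0024,0.012,0],0,0.02],[[-0.0024,0.0238,0],0,0.02],[[-0.0024,0.0238,0],0,0.02],[[-0.0024,0.0238,0],0,0.02],[[-0.0024,0.0238,0],0,0.02],[[-0.0024,0.0238,0],0,0.02],[[-0.0024,0.0238,0],0,0.02],[[-0.0024,0.0238,0],0,0.02]]' >/dev/null
python3 -m handwheel '[[[-0.0024,0.0238,0],0,0.02],[[-0.0024,0.0238,0],0,0.02],[[-0.0024,0.0238,0],0,0.02],[[-0.0024,0.0238,0],0,0.02],[[0,0.012,0],0,0.02],[[0,0,0],0,0.02],[[0,0,0],0,0.02],[[0,0,0],0,0.02]]'
python3 - <<'E'
from h import *
show('scene','s2.png',(120,180,320,330),3.5); print(get_state()['eef_pos'])
for n in('scene','top'):
  camera(n)
  for l in('mic_head','mic_foot','rest_seat'): print(n,l,[(np.round(d['centre'],4).tolist(),round(d['score'],2)) for d in pinpoint(n,l)])
E
```

```text
time_s: 7.88
eef_pos: [0.5245, 0.0308, 0.2615]
eef_rot: [180.0, -0.0, 1.9]
wrist_force: [0.3, -0.7, -1.6]
grip_width: 0.331
time_s: 9.22
eef_pos: [0.5051, -0.2549, 0.2604]
eef_rot: [-179.9, 0.1, 2.0]
wrist_force: [-0.7, -0.6, -2.2]
grip_width: 0.336
[ 0.50525152 -0.25475797  0.26062678]
scene mic_head [([0.3339, 0.192, 0.0194], 0.97), ([0.506, -0.2551, 0.2672], 0.63)]
scene mic_foot [([0.4861, -0.2565, 0.0954], 0.65), ([0.2022, 0.3898, 0.0387], 0.63), ([0.5779, 0.302, -0.002], 0.54)]
scene rest_seat [([0.4641, -0.2588, 0.0344], 0.59)]
top mic_head [([0.3326, 0.1931, 0.0257], 0.88)]
top mic_foot [([0.2007, 0.3878, 0.04], 0.63)]
top rest_seat [([0.4596, -0.2586, 0.0261], 0.63), ([0.4478, -0.4916, 0.0006], 0.26)]
```

View pics/s2.png

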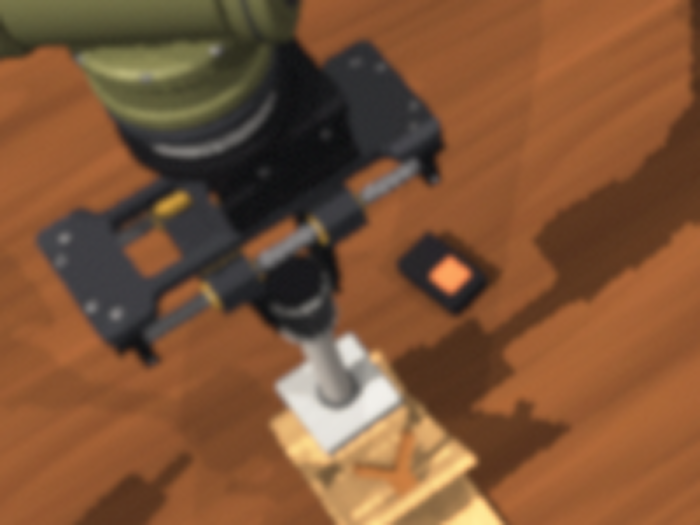

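```bash
python3 -m handwheel '[[[0,0.001,0.01],0,0.02],[[0,0,0.012],0,0.02],[[0,0,0.012],0,0.02],[[0,0,0.008],0,0.02],[[0,0,0.006],0,0.02],[[0,0,0.003],0,0.02],[[0,0,0],0,0.02]]'
python3 -m handwheel '[[[0,0,0.0025],0,0.02],[[0,0,0],0,0.02],[[0,0,0],0,0.02]]'
```

```text
time_s: 10.25
eef_pos: [0.5048, -0.2567, 0.209]
eef_rot: [-179.9, 0.1, 2.0]
wrist_force: [-0.3, 0.2, -2.5]
grip_width: 0.334
time_s: 10.5
eef_pos: [0.5055, -0.257, 0.208]
eef_rot: [180.0, -0.0, 2.0]
wrist_force: [-0.9, -0.5, -1.2]
grip_width: 0.332
```

```bash
python3 -m handwheel '[[[0.0065,0,0.0008],0,0.02],[[0.0065,0,0.0005],0,0.02],[[0.0065,0,0.0005],0,0.02],[[0.0065,0,0.0005],0,0.02],[[0.0065,0,0.0005],0,0.02],[[0.0065,0,0.0005],0,0.02],[[0,0,0],0,0.02]]'
python3 -m handwheel '[[[0.006,0,0.0018],0,0.02],[[0.006,0,0.0018],0,0.02],[[0.006,0,0.0018],0,0.02],[[0.006,0,0.0018],0,0.02],[[0.006,0,0.0018],0,0.02],[[0.006,0,0.0018],0,0.02],[[0,0,0],0,0.02]]'
python3 - <<'E'
from h import *
for n in('scene',):
  show('scene','s3.png',(150,200,310,320),4)
  for l in('mic_head','mic_foot'): print(n,l,[(np.round(d['centre'],4).tolist(),round(d['score'],2)) for d in pinpoint(n,l)])
E
```

```text
time_s: 11.08
eef_pos: [0.5452, -0.2553, 0.2035]
eef_rot: [-180.0, 0.0, 2.0]
wrist_force: [-0.2, 0.5, -0.9]
grip_width: 0.332
time_s: 11.67
eef_pos: [0.581, -0.2541, 0.1926]
eef_rot: [-180.0, 0.0, 2.0]
wrist_force: [-1.1, 0.3, -0.9]
grip_width: 0.337
scene mic_head [([0.3359, 0.1919, 0.0235], 0.71)]
scene mic_foot [([0.2005, 0.3904, 0.0391], 0.77), ([0.4849, -0.2585, 0.0566], 0.73)]
```

View pics/s3.png

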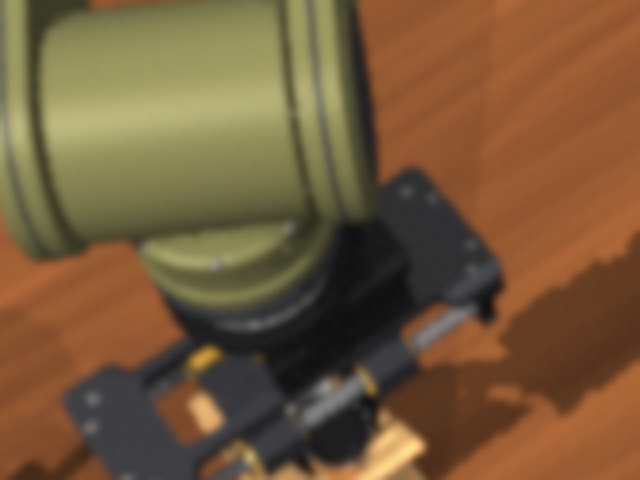

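Occluded in the picture, but the foot is reported at [.485,-.259,.057] against a head at [.581, .202], so the lean is 33.5° and the length 0.174 m, as planned. I continue to 45° and then slide down the board.

```bash
python3 -m handwheel '[[[0.0055,0,0.003],0,0.02],[[0.0055,0,0.003],0,0.02],[[0.0055,0,0.003],0,0.02],[[0.0055,0,0.003],0,0.02],[[0.0055,0,0.003],0,0.02],[[0.0055,0,0.003],0,0.02],[[0,0,0],0,0.02]]'
python3 -m handwheel '[[[-0.005,0,0.005],0,0.02],[[-0.005,0,0.005],0,0.02],[[-0.005,0,0.005],0,0.02],[[-0.004,0,0.004],0,0.02],[[-0.004,0,0.004],0,0.02],[[0,0,0],0,0.02],[[0,0,0],0,0.02]]'
python3 - <<'E'
from h import *
print(get_state()['wrist_force'])
for n in('scene','wrist'):
  camera(n)
  for l in('mic_head','mic_foot'): print(n,l,[(np.round(d['centre'],4).tolist(),round(d['score'],2)) for d in pinpoint(n,l)])
E
```

```text
time_s: 12.4
eef_pos: [0.6137, -0.2525, 0.1741]
eef_rot: [-179.9, 0.1, 2.0]
wrist_force: [-1.6, 0.2, -1.1]
grip_width: 0.335
time_s: 12.98
eef_pos: [0.5892, -0.2538, 0.1515]
eef_rot: [-180.0, 0.1, 2.0]
wrist_force: [-1.0, -0.5, -1.6]
grip_width: 0.336
[-1.03525196 -0.50026416 -1.57054357]
scene mic_head [([0.3338, 0.1944, 0.0222], 0.67), ([0.5844, -0.2555, 0.1576], 0.57)]
scene mic_foot [([0.2002, 0.3882, 0.0422], 0.57)]
wrist mic_head [([0.7272, -0.1449, 0.001], 0.63), ([0.5818, -0.2526, 0.1602], 0.6)]
wrist mic_foot [([0.4659, -0.2585, 0.0358], 0.57)]
```

```bash
python3 -m handwheel '[[[-0.003,0,0.003],0,0.02],[[-0.003,0,0.003],0,0.02],[[0,0,0],0,0.02],[[0,0,0],0,0.02]]' 3
python3 -m handwheel '[[[0,0,0],0,0.036],[[0,0,0],0,0.038],[[0,0,0],0,0.042],[[0,0,0],0,0.046],[[0,0,0],0,0.052],[[0,0,0],0,0.06],[[0,0,0],0,0.065],[[0,0,0],0,0.065]]'
python3 -m handwheel '[[[0,0,-0.015],0,0.07],[[0,0,-0.025],0,0.07],[[0,0,-0.025],0,0.07],[[0,0,-0.025],0,0.07],[[0,0,0],0,0.07],[[0,0,0],0,0.07]]'
python3 - <<'E'
from h import *
s=get_state(); c=show('wrist','w3.png'); print(s['eef_pos'])
for n in('scene','wrist'):
  if n=='scene': camera(n)
  for l in('mic_head','mic_foot'): print(n,l,[(np.round(d['centre'],4).tolist(),round(d['score'],2)) for d in pinpoint(n,l)])
E
```

```text
time_s: 13.62
eef_pos: [0.5843, -0.2541, 0.1465]
eef_rot: [180.0, -0.0, 2.0]
wrist_force: [-0.3, 1.7, 0.2]
grip_width: 0.336
time_s: 14.28
eef_pos: [0.5843, -0.2541, 0.1465]
eef_rot: [180.0, -0.0, 2.0]
wrist_force: [0.5, -0.1, -0.0]
grip_width: 0.669
time_s: 14.78
eef_pos: [0.5855, -0.2547, 0.2402]
eef_rot: [179.8, -0.3, 2.0]
wrist_force: [-1.1, 0.0, -0.1]
grip_width: 0.737
[ 0.58554494 -0.25474513  0.24017978]
scene mic_head [([0.3398, 0.1946, 0.023], 0.91), ([0.5801, -0.2561, 0.1534], 0.65)]
scene mic_foot [([0.2025, 0.3904, 0.0396], 0.91), ([0.4618, -0.2589, 0.0328], 0.67)]
wrist mic_head [([0.5767, -0.2531, 0.1545], 0.63)]
wrist mic_foot [([0.4646, -0.2611, 0.0312], 0.84)]
```

View pics/w3.png

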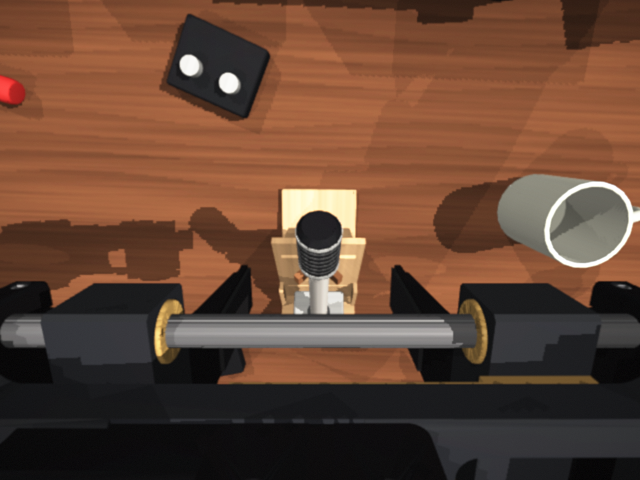

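Seated: head at [.580,-.255,.153] and foot at [.462,-.259,.033] against the expected seat [.4615,-.2575,.032]. In the picture the stem lies in the notch under (318,290), gripper clear. I wait briefly to see it stays, then take it by the head.

```bash
python3 -m handwheel '[[[0,0,0],0,0.07],[[0,0,0],0,0.07],[[0,0,0],0,0.07],[[0,0,0],0,0.07],[[0,0,0],0,0.07],[[0,0,0],0,0.07],[[0,0,0],0,0.07],[[0,0,0],0,0.07]]' >/dev/null
python3 -m handwheel '[[[-0.002,0,0.02],0,0.07],[[-0.002,0,0.025],0,0.07],[[0,0,0.025],0,0.07],[[0,0,0.02],0,0.07],[[0,0,0.01],0,0.07],[[0,0,0.002],0,0.07],[[0,0,0],0,0.07]]'
python3 -m handwheel '[[[0,0,0],0,0.05],[[0,0,0],0,0.04],[[0,0,0],0,0.035],[[0,0,0],0,0.02],[[0,0,0],0,0.02],[[0,0,0],0,0.02],[[0,0,0],0,0.02],[[0,0,0],0,0.02]]' 8
python3 -m handwheel '[[[0.004,0,-0.004],0,0.02],[[0.004,0,-0.004],0,0.02],[[0.004,0,-0.004],0,0.02],[[0.004,0,-0.004],0,0.02],[[0.004,0,-0.004],0,0.02],[[0.005,0,-0.005],0,0.02],[[0.005,0,-0.005],0,0.02],[[0,0,0],0,0.02]]'
python3 - <<'E'
from h import *
for n in('scene','wrist'):
  camera(n)
  for l in('mic_head','mic_foot'): print(n,l,[(np.round(d['centre'],4).tolist(),round(d['score'],2)) for d in pinpoint(n,l)])
E
```

```text
time_s: 16.33
eef_pos: [0.5802, -0.2542, 0.1342]
eef_rot: [-180.0, 0.0, 2.0]
wrist_force: [0.2, -0.2, -0.3]
grip_width: 0.738
time_s: 17.0
eef_pos: [0.5804, -0.2538, 0.1348]
eef_rot: [-179.9, -0.0, 2.0]
wrist_force: [-1.7, 2.3, 2.3]
grip_width: 0.334
time_s: 17.67
eef_pos: [0.6121, -0.2533, 0.1663]
eef_rot: [180.0, -0.2, 2.0]
wrist_force: [-0.9, 3.0, 1.2]
grip_width: 0.333
scene mic_head [([0.6124, -0.2531, 0.1858], 0.74), ([0.3369, 0.1932, 0.0253], 0.68), ([0.5242, 0.555, -0.0007], 0.33), ([0.5885, -0.4966, 0.0017], 0.24)]
scene mic_foot [([0.2013, 0.3878, 0.0413], 0.65)]
wrist mic_head [([0.6102, -0.2521, 0.1829], 0.83)]
wrist mic_foot [([0.4949, -0.2588, 0.0622], 0.74)]
```

```bash
python3 -m handwheel '[[[-0.0055,0,-0.0033],0,0.02],[[-0.0055,0,-0.0033],0,0.02],[[-0.0055,0,-0.0033],0,0.02],[[-0.0055,0,-0.0033],0,0.02],[[-0.0055,0,-0.0033],0,0.02],[[-0.0055,0,-0.0033],0,0.02],[[0,0,0],0,0.02]]'
python3 -m handwheel '[[[-0.006,0,-0.002],0,0.02],[[-0.006,0,-0.002],0,0.02],[[-0.006,0,-0.002],0,0.02],[[-0.006,0,-0.002],0,0.02],[[-0.006,0,-0.002],0,0.02],[[-0.006,0,-0.002],0,0.02],[[0,0,0],0,0.02]]'
python3 - <<'E'
from h import *
for n in('scene','top','wrist'):
  camera(n)
  for l in('mic_head','mic_foot'): print(n,l,[(np.round(d['centre'],4).tolist(),round(d['score'],2)) for d in pinpoint(n,l)])
E
```

```text
time_s: 18.55
eef_pos: [0.5767, -0.2548, 0.1854]
eef_rot: [179.9, -0.1, 2.0]
wrist_force: [0.5, -0.4, -1.1]
grip_width: 0.337
time_s: 19.13
eef_pos: [0.5405, -0.2558, 0.1969]
eef_rot: [180.0, -0.0, 2.0]
wrist_force: [-0.2, 0.2, -2.6]
grip_width: 0.336
scene mic_head [([0.3353, 0.1921, 0.0223], 0.95), ([0.5409, -0.2561, 0.2178], 0.81)]
scene mic_foot [([0.2021, 0.388, 0.041], 0.77), ([0.4658, -0.2621, 0.0602], 0.55)]
top mic_head [([0.3366, 0.1937, 0.0299], 0.82)]
top mic_foot [([0.2066, 0.3887, 0.0429], 0.56)]
wrist mic_head [([0.5418, -0.2564, 0.2123], 0.84)]
wrist mic_foot [([0.5392, -0.2561, 0.2153], 0.18)]
```

```bash
python3 -m handwheel '[[[0,0,-0.01],0,0.02],[[0,0,-0.02],0,0.02],[[0,0,-0.02],0,0.02],[[0,0,-0.015],0,0.02],[[0,0,0],0,0.02]]'
python3 -m handwheel '[[[0.003,-0.0125,0],0,0.02],[[0.0059,-0.0253,0],0,0.02],[[0.0059,-0.0253,0],0,0.02],[[0.0059,-0.0253,0],0,0.02],[[0.0059,-0.0253,0],0,0.02],[[0.0059,-0.0253,0],0,0.02],[[0.0059,-0.0253,0],0,0.02],[[0.0059,-0.0253,0],0,0.02]]' >/dev/null
python3 -m handwheel '[[[0.0059,-0.0253,0],0,0.02],[[0.0059,-0.0253,0],0,0.02],[[0.0059,-0.0253,0],0,0.02],[[0.0059,-0.0253,0],0,0.02],[[0.0059,-0.0253,0],0,0.02],[[0.0059,-0.0253,0],0,0.02],[[0.0059,-0.0253,0],0,0.02],[[0.0059,-0.0253,0],0,0.02]]' >/dev/null
python3 -m handwheel '[[[0.0059,-0.0253,0],0,0.02],[[0.0059,-0.0253,0],0,0.02],[[0.0059,-0.0253,0],0,0.02],[[0.0059,-0.0253,0],0,0.02],[[0.0059,-0.0253,0],0,0.02],[[0.0059,-0.0253,0],0,0.02],[[0.003,-0.0125,0],0,0.02],[[0,0,0],0,0.02]]' >/dev/null
python3 -m handwheel '[[[0,0,0],0,0.02],[[0,0,0],0,0.02],[[0,0,0],0,0.02]]'
python3 - <<'E'
from h import *
show('scene','s4.png',(300,80,500,230),3.5); print(get_state()['eef_pos'])
for n in('scene','top','wrist'):
  camera(n)
  for l in('mic_head','mic_foot','pad_top'): print(n,l,[(np.round(d['centre'],4).tolist(),round(d['score'],2)) for d in pinpoint(n,l)])
E
```

```text
time_s: 20.0
eef_pos: [0.5432, -0.2567, 0.2668]
eef_rot: [179.7, -0.4, 2.0]
wrist_force: [0.4, 0.2, -1.5]
grip_width: 0.338
time_s: 22.25
eef_pos: [0.6517, 0.3036, 0.2611]
eef_rot: [180.0, 0.0, 1.9]
wrist_force: [0.3, -0.9, -1.1]
grip_width: 0.336
[0.65176161 0.30356465 0.26133996]
scene mic_head [([0.6514, 0.3015, 0.2808], 0.97), ([0.334, 0.192, 0.0228], 0.69)]
scene mic_foot [([0.2002, 0.391, 0.0398], 0.88)]
scene pad_top [([0.5742, 0.3017, 0.0086], 0.91)]
top mic_head [([0.3341, 0.1945, 0.0247], 0.66), ([0.4494, -0.4896, 0.0011], 0.59)]
top mic_foot [([0.2018, 0.3862, 0.0407], 0.84)]
top pad_top [([0.5758, 0.3036, 0.0099], 0.42)]
wrist mic_head [([0.6481, 0.3066, 0.2796], 0.67)]
wrist mic_foot []
wrist pad_top [([0.5761, 0.3012, 0.0099], 0.59)]
```

View pics/s4.png

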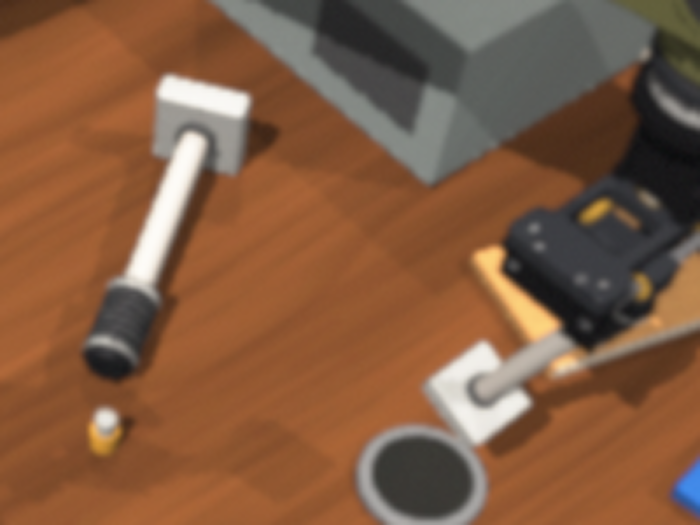

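Run:
```python
from h import *
c=camera('scene'); p=np.array(c['xyz']); g=ray(c,438,190.9,0); d=g-p
n=np.array([-.035,1,0]); h=np.array([.6515,.3035,.2803])
q=p+d*(n@(h-p))/(n@d); v=h-q; print(q,v,np.linalg.norm(v),np.degrees(np.arctan2(np.hypot(*v[:2]),v[2])))
```

```text
[0.59663039 0.30157956 0.13948837] [0.05486961 0.00192044 0.14081163] 0.15113661576167675 21.301075223268683
```

```bash
python3 -m handwheel '[[[-0.0052,0,0.015],0,0.02],[[-0.005,0,0.02],0,0.02],[[0,0,0.02],0,0.02],[[0,0,0.02],0,0.02],[[0,0,0.012],0,0.02],[[0,0,0.006],0,0.02],[[0,0,0.002],0,0.02],[[0,0,0],0,0.02]]'
python3 -m handwheel '[[[0,0,0],0,0.02],[[0,0,0],0,0.02],[[0,0,0.002],0,0.02],[[0,0,0.002],0,0.02],[[0,0,0],0,0.02],[[0,0,0],0,0.02]]'
```

```text
time_s: 23.62
eef_pos: [0.6418, 0.3046, 0.1665]
eef_rot: [-180.0, -0.0, 2.0]
wrist_force: [-0.5, 0.3, -2.5]
grip_width: 0.335
time_s: 24.12
eef_pos: [0.6415, 0.3045, 0.1621]
eef_rot: [180.0, 0.0, 2.0]
wrist_force: [0.0, 0.5, -2.0]
grip_width: 0.331
```

```bash
python3 -m handwheel '[[[0,0,0.0015],0,0.02],[[0,0,0.0015],0,0.02],[[0,0,0.001],0,0.02],[[0,0,0],0,0.02],[[0,0,0],0,0.02]]'
python3 -m handwheel '[[[-0.0055,0,-0.0008],0,0.02],[[-0.0055,0,-0.0008],0,0.02],[[-0.0055,0,-0.0007],0,0.02],[[-0.0055,0,-0.0006],0,0.02],[[-0.0055,0,-0.0004],0,0.02],[[-0.0055,0,-0.0002],0,0.02],[[0,0,0],0,0.02]]'
python3 - <<'E'
from h import *
show('scene','s5.png',(360,120,500,240),5); print(get_state()['eef_pos'])
E
```

```text
time_s: 24.53
eef_pos: [0.642, 0.3047, 0.1591]
eef_rot: [-180.0, -0.1, 2.0]
wrist_force: [0.2, 0.3, 1.7]
grip_width: 0.336
time_s: 25.12
eef_pos: [0.6076, 0.3035, 0.1623]
eef_rot: [-180.0, -0.0, 2.0]
wrist_force: [-0.0, 0.5, 4.3]
grip_width: 0.333
[0.60804936 0.30352424 0.16233202]
```

View pics/s5.png

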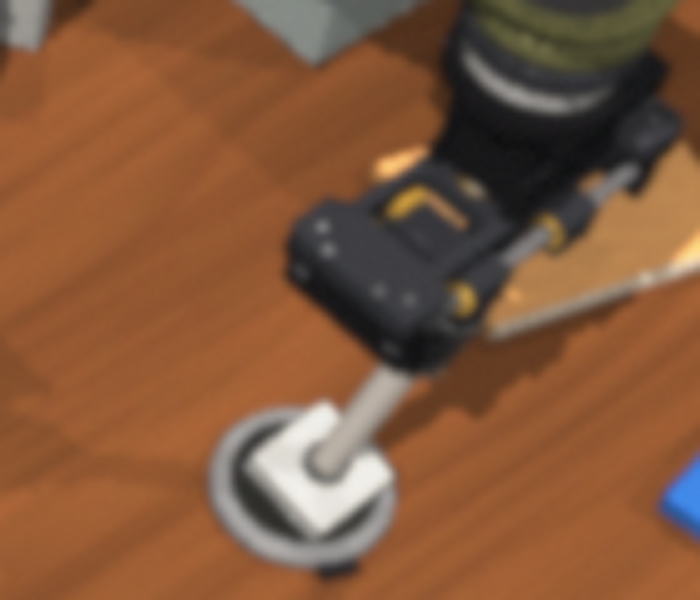

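Foot edge on the pad, lean reduced (foot at crop (320,470), pad at (303,485)), upward force 4 N. I continue the arc to upright.

```bash
python3 -m handwheel '[[[-0.0055,0,-0.0003],0,0.02],[[-0.0055,0,0],0,0.02],[[-0.0055,0,0.0001],0,0.02],[[-0.0055,0,0.0003],0,0.02],[[-0.0055,0,0.0004],0,0.02],[[0,0,0],0,0.02],[[0,0,0],0,0.02]]'
python3 - <<'E'
from h import *
for n in('scene','top','wrist'):
  c=camera(n)
  if n=='scene': cv2.imwrite('pics/s6.png',cv2.resize(c['color'][120:240,360:500,::-1],None,fx=5,fy=5,interpolation=cv2.INTER_CUBIC))
  for l in('mic_head','mic_foot','pad_top'): print(n,l,[(np.round(d['centre'],4).tolist(),round(d['score'],2)) for d in pinpoint(n,l)])
E
```

```text
time_s: 25.75
eef_pos: [0.5801, 0.3023, 0.1605]
eef_rot: [180.0, 0.1, 2.0]
wrist_force: [-0.1, 0.4, 1.0]
grip_width: 0.336
scene mic_head [([0.5862, 0.3002, 0.1785], 0.63), ([0.3358, 0.1921, 0.0215], 0.57)]
scene mic_foot [([0.5759, 0.301, 0.0102], 0.89), ([0.2016, 0.3891, 0.04], 0.7)]
scene pad_top [([0.5745, 0.3002, 0.0081], 0.63)]
top mic_head [([0.5918, -0.4997, 0.0043], 0.71), ([0.3363, 0.1943, 0.0256], 0.56)]
top mic_foot [([0.2012, 0.3858, 0.0428], 0.98), ([0.5782, 0.2986, 0.0096], 0.52)]
top pad_top [([0.5747, 0.3026, 0.0099], 0.44)]
wrist mic_head [([0.579, 0.3031, 0.1782], 0.71), ([0.5814, 0.2977, 0.0067], 0.38)]
wrist mic_foot [([0.5829, 0.3009, 0.0048], 0.58)]
wrist pad_top []
```

View pics/s6.png

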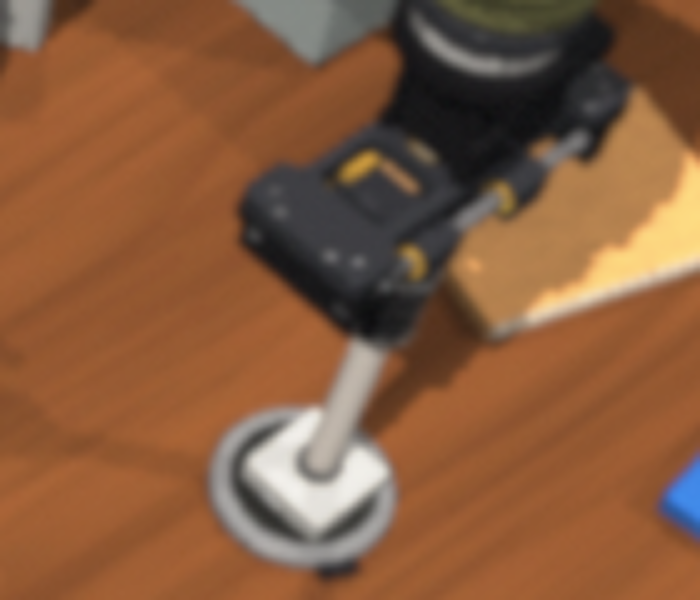

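Run:
```python
from h import *
c=camera('scene'); print('foot',ray(c,424,214,.026),'pad',ray(c,420.4,217.4,.008), 'foot by corners',np.mean([ray(c,360+u/5,120+v/5,.026) for u,v in((245,468),(390,470),(318,535))],0), [ray(c,360+u/5,120+v/5,.026).round(4) for u,v in((245,468),(390,470),(318,535))])
```

```text
foot [0.58432658 0.29983581 0.026     ] pad [0.58002742 0.29586353 0.008     ] foot by corners [0.59310649 0.28967394 0.026     ] [array([0.5595, 0.2687, 0.026 ]), array([0.6067, 0.3298, 0.026 ]), array([0.6132, 0.2705, 0.026 ])]
```

```bash
python3 -m handwheel '[[[-0.0015,0.0005,0],0,0.02],[[-0.0015,0.0005,0],0,0.02],[[-0.001,0,0],0,0.02],[[0,0,0],0,0.02],[[0,0,0],0,0.02]]'
python3 -m handwheel '[[[0,0,0.001],0,0.02],[[0,0,0.001],0,0.02],[[0,0,0],0,0.02],[[0,0,0],0,0.02]]' 3
python3 - <<'E'
from h import *
for n in('scene','top','wrist'):
  c=camera(n)
  for l in('mic_head','mic_foot','pad_top'): print(n,l,[(np.round(d['centre'],4).tolist(),round(d['score'],2)) for d in pinpoint(n,l) if abs(d['centre'][0]-.575)<.05])
E
```

```text
time_s: 26.82
eef_pos: [0.5771, 0.3013, 0.1613]
eef_rot: [-180.0, -0.0, 2.0]
wrist_force: [-0.4, -0.1, -2.3]
grip_width: 0.334
time_s: 27.15
eef_pos: [0.5776, 0.3015, 0.1603]
eef_rot: [-180.0, -0.1, 2.0]
wrist_force: [-1.5, -0.4, 3.0]
grip_width: 0.341
scene mic_head [([0.5788, 0.2999, 0.1823], 0.91)]
scene mic_foot [([0.5753, 0.3031, 0.0071], 0.71)]
scene pad_top [([0.5726, 0.2992, 0.0055], 0.86)]
top mic_head []
top mic_foot [([0.5745, 0.3009, 0.0104], 0.4)]
top pad_top [([0.5743, 0.3013, 0.0106], 0.44)]
wrist mic_head [([0.5754, 0.3011, 0.182], 0.83)]
wrist mic_foot [([0.5757, 0.296, 0.0094], 0.63)]
wrist pad_top []
```

```bash
python3 -m handwheel '[[[0,0,0],0,0.033],[[0,0,0],0,0.035],[[0,0,0],0,0.037],[[0,0,0],0,0.04],[[0,0,0],0,0.045],[[0,0,0],0,0.055],[[0,0,0],0,0.07],[[0,0,0],0,0.07]]'
python3 -m handwheel '[[[0,0,-0.01],0,0.07],[[0,0,-0.02],0,0.07],[[0,0,-0.025],0,0.07],[[0,0,-0.03],0,0.07],[[0,0,-0.03],0,0.07],[[0,0,-0.03],0,0.07],[[-0.02,0,-0.02],0,0.07],[[-0.02,0,0],0,0.07]]'
python3 -m handwheel '[[[-0.035,0,0],0,0.07],[[-0.035,0,0],0,0.07],[[-0.035,0,0],0,0.07],[[-0.03,0,0],0,0.07],[[0,0,0],0,0.07],[[0,0,0],0,0.07],[[0,0,0],0,0.07]]'
python3 - <<'E'
from h import *
a=show('scene','s7a.png',(150,60,550,360),1); c=camera('top')
cv2.imwrite('pics/end.png',np.vstack([cv2.resize(a['color'][100:250,330:530,::-1],(800,600)),])[:600])
cv2.imwrite('pics/end.png',np.hstack([cv2.resize(a['color'][80:380,:400*1+100,::-1],(500,300)),cv2.resize(a['color'][140:240,370:470,::-1],(300,300))]))
for n in('scene','top'):
  camera(n)
  for l in('mic_head','mic_foot','pad_top','adapter','screwdriver','battery','handheld','mug','keyer','logbook'): print(n,l,[(np.round(d['centre'],3).tolist(),round(d['score'],2)) for d in pinpoint(n,l)][:2])
E
```

```text
time_s: 28.42
eef_pos: [0.5772, 0.3013, 0.1592]
eef_rot: [180.0, 0.0, 2.0]
wrist_force: [-0.8, 0.2, 0.1]
grip_width: 0.63
time_s: 29.08
eef_pos: [0.5391, 0.3006, 0.332]
eef_rot: [-179.8, -0.6, 1.9]
wrist_force: [0.2, 0.3, 1.4]
grip_width: 0.737
time_s: 29.67
eef_pos: [0.4027, 0.2953, 0.3252]
eef_rot: [-180.0, -0.1, 2.0]
wrist_force: [0.8, -0.4, -0.2]
grip_width: 0.733
scene mic_head [([0.336, 0.194, 0.02], 0.89), ([0.575, 0.301, 0.18], 0.78)]
scene mic_foot [([0.204, 0.39, 0.04], 0.96), ([0.576, 0.3, 0.008], 0.59)]
scene pad_top [([0.578, 0.302, 0.008], 0.91), ([0.523, 0.557, -0.0], 0.57)]
scene adapter [([0.401, 0.125, 0.002], 0.63)]
scene screwdriver [([0.725, 0.14, -0.003], 0.69)]
scene battery [([0.408, -0.144, 0.001], 0.58)]
scene handheld [([0.448, -0.497, -0.0], 0.71), ([0.412, -0.14, 0.003], 0.39)]
scene mug [([0.592, -0.498, 0.001], 0.56)]
scene keyer [([0.726, -0.145, -0.001], 0.83)]
scene logbook [([0.524, 0.555, -0.001], 0.9)]
top mic_head [([0.576, 0.303, 0.18], 0.66), ([0.333, 0.196, 0.024], 0.62)]
top mic_foot []
top pad_top [([0.576, 0.301, 0.01], 0.6)]
top adapter [([0.446, -0.494, 0.001], 0.58), ([0.397, 0.13, 0.005], 0.56)]
top screwdriver [([0.718, 0.138, 0.004], 0.5)]
top battery [([0.459, -0.257, 0.028], 0.57), ([0.405, -0.143, -0.002], 0.55)]
top handheld [([0.444, -0.494, 0.0], 0.79)]
top mug [([0.594, -0.5, 0.005], 0.73), ([0.456, -0.258, 0.028], 0.61)]
top keyer [([0.727, -0.147, -0.001], 0.94)]
top logbook [([0.526, 0.558, 0.002], 0.89)]
```

The picture limit is used up, so this last check rests on the networks. Both cameras put the head at [.575,.302,.180]. The foot is at [.576,.300,.008], so the microphone is upright and centred on the pad. The bystanders are where they started.

```bash
python3 -c "
from cell import *
s=get_state(); print(s['time_s'],s['wrist_force']); print(sign_off())"
```

```text
30.8667 [ 0.07562501 -0.46533254  0.45701416]
the job is handed in; nothing more can be done
None
```

The smaller microphone was laid in the V notch of the rest, then stood upright on the charging pad. The job was handed in at 30.9 s with the gripper clear of everything.

**In the rest:** After I let go, the foot measured [.462, -.259, .033] against a seat at about [.4615, -.2575, .032]. It lay untouched for over a second before I took it again by its head.

**On the pad:** I set its foot edge down, turned it upright on that edge and released it. The head now measures [.575, .302, .180] and the foot [.576, .300, .008], against a pad top at about [.576, .301]. That is upright and centred to within about 3 mm.

**Other things on the desk:** All seven bystanders and the larger microphone measured where they started, within network accuracy. The largest wrist-force reading at the end of a move was about 4 N.

**Checks that failed or disagreed:**
- I could not view the final picture because the limit of 12 was used up, so the last check rests on the trained networks alone.
- The top camera did not report the foot in that last check.
- A few networks also gave false labels at the rest and the handheld radio.

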